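# Zero the profile gauge

## Robot

A 7-joint arm with a two-finger parallel gripper is mounted at the origin on the work surface; the furniture and walls round the work are solid. World frame = base frame: x ahead of the robot, y to its left, z up, the work surface at z = 0. Lengths are in m, angles in rad, forces in N, time in s.
With the tool pointing down it reaches from about 0.4 to 0.85 m from the base axis. Payload 10.4 kg.
Tool frame: the origin (TCP) lies at the very end of the fingers, on their centre line; the grasp point (between the pads) lies 19 mm behind it (r.hold_point_z is the distance from the TCP to the grasp point, in m); z points along the fingers, y is the line along which they close (so a half turn about z gives the same grasp; the last joint's range is limited). The gripper opens to 87 mm and grips with 3 to 60 N. Pads are 19 mm wide; open, the fingers measure 117 mm over their backs; the gripper's body (75 mm by 190 mm) begins 51 mm behind the grasp point.
Start: joints at [1.125, 0.332, -0.065, 1.46, 0.022, 1.35, -0.088], TCP at [0.256, -0.57, 0.223] pointing down, gripper open.
Joint ranges: [-2.6, 2.6], [-0.5, 2.12], [-1.47, 1.34], [0.16, 2.42], [-1.27, 4.41], [0.06, 2.06], [-2.6, 2.6]. Speed limits (rad/s): [2.22, 2.22, 2.79, 2.79, 3.14, 3.14, 3.14].

## Interface

Orientations are given as a unit quaternion [x, y, z, w].
In Python, from workcell import r gives the robot as it stands.
- The arm moves only by the shell command python3 -m jog 'ROWS' [FORCE]. ROWS is JSON, a list of rows, each an object of numbers: "x", "y", "z": the shift along the world's x, y, z in cm; "wx", "wy", "wz": the turn, a rotation vector about the world's x, y, z in degrees; "claw": the opening, from 0 (shut) to 1 (fully open). In form: [{"x": .., "y": .., "z": .., "wx": .., "wy": .., "wz": .., "claw": ..}, ...]. A call has 1 to 20 rows; each row shifts and turns the commanded pose from where the row before left it; what a row does not reach is not made up. A row lasts 1/8 s, in which the tool goes at most 62.5 mm and 10.7 degrees, less where a joint would pass 70% of its speed; a pose out of reach is approached as far as the arm can. A call is refused whole if a number of a shift passes 6.25 or a number of a turn 10.7, either way. A call with a gripper value outside its range is refused whole. The fingers move at their own pace and stop on an object; FORCE is the grip in N (left out, the last holds). Time passes only in rows, so rows that do not move let the fingers close. It gives the time, the measured TCP pose, the force, the opening and the grip force at its end, in the units of the state.
- r.get_obs(): the state, without advancing time (a new reading comes with each control period).
- r.capture(name): name is "side" or "top" or "wrist"; returns the picture (480x640x3 uint8, red, green, blue); there is no depth.
- r.get_calibration(name): a dict with "mtx" (3x3 intrinsics, pixels), "origin" and "rotation" of the camera in the world; the wrist camera has in their place "tool_from_camera" (4x4, takes a point from camera to tool coordinates, whose origin is the TCP and whose axes are the flange's). Camera axes: x right, y down, z forward; pixel columns grow to the right and rows downward; lengths in m; the calibration is good to about 2 mm. A picture is of the moment at which its call begins: read the wrist's pose just before it. get_calibration takes no time and is no camera call.
- r.job_done(): hands the job in; it is judged then, once.
The state is a dict: "time": time; "qpos": joint angles; "joint_velocities": joint speeds; "joint_efforts": joint torques, N m; "eef_pos": TCP position; "ee_rot": TCP orientation; "ft_force": force on the tool from outside, world axes, zero at the start; "torque": the same for the moment, N m; "finger_gap": finger opening in m; "grip_force": force on a finger pad.
Only numpy, scipy, OpenCV 4.12 (cv2) and the standard library are available. Lean on these libraries where they do the work, as an engineer would, in place of code of your own. Each camera call takes 0.05 s, during which the arm holds its last target. There are 200 camera calls.

## Task

The profile gauge still holds the outline of the last casting: swing its clamp lever over to the front to release the teeth, go along the row with your fingertips and press every tooth gently down until it stops, so that their tops stand in one level line, then swing the lever fully back to clamp them. Only push with the fingers: pull no tooth up, and leave everything else on the table where it is.

Things in the scene. Friction and masses are not known exactly. Their poses are not given: they have to be found in the camera images.
- profile_gauge: contour gauge on a plywood stand 84x260x18 mm, fixed on the table; origin under the stand's middle, y along the row of teeth (to the robot's left), x to its back, z up. Two black cheeks (x -10 to +20 mm, tops 93 mm up) between end posts (tops 94 mm up, outer faces at y -80 and +124 mm) guide 16 upright flat aluminium teeth; the clamp lever is outside the right (-y) post
- clamp_lever (a joint): rad: 0 clamped, leaning 0.6 rad (34 degrees) to the gauge's back; 1.2 open, leaning as far to its front. Axle along y at x +13, y -98, z 74 mm of the gauge; 70 mm long, the outer 40 mm a smooth round black handle 14 mm thick. Takes 3 to 6 N at the handle, stays where left. Below 0.2 it holds each tooth against over 10 N; above 0.8 all are free
- tooth_01 (a joint): height (m) of the top of tooth 1 from the left above its home line; at x 0, y +97 mm of the gauge. A flat bar 6 mm (x) by 9.4 mm (y) by 84 mm; the next stands 10 mm further right. 0 = home, its stop: the top is then 105 mm above the table; range to 0.060. All start 13 to 36 mm up, along a two-humped line. Polished; takes 2 N to slide slowly, 3 N at 0.1 m/s, and stays where left once the lever is open
- tooth_02 (a joint): height (m) of the top of tooth 2 from the left above its home line; at x 0, y +87 mm of the gauge
- tooth_03 (a joint): height (m) of the top of tooth 3 from the left above its home line; at x 0, y +77 mm of the gauge
- tooth_04 (a joint): height (m) of the top of tooth 4 from the left above its home line; at x 0, y +67 mm of the gauge
- tooth_05 (a joint): height (m) of the top of tooth 5 from the left above its home line; at x 0, y +57 mm of the gauge
- tooth_06 (a joint): height (m) of the top of tooth 6 from the left above its home line; at x 0, y +47 mm of the gauge
- tooth_07 (a joint): height (m) of the top of tooth 7 from the left above its home line; at x 0, y +37 mm of the gauge
- tooth_08 (a joint): height (m) of the top of tooth 8 from the left above its home line; at x 0, y +27 mm of the gauge
- tooth_09 (a joint): height (m) of the top of tooth 9 from the left above its home line; at x 0, y +17 mm of the gauge
- tooth_10 (a joint): height (m) of the top of tooth 10 from the left above its home line; at x 0, y +7 mm of the gauge
- tooth_11 (a joint): height (m) of the top of tooth 11 from the left above its home line; at x 0, y -3 mm of the gauge
- tooth_12 (a joint): height (m) of the top of tooth 12 from the left above its home line; at x 0, y -13 mm of the gauge
- tooth_13 (a joint): height (m) of the top of tooth 13 from the left above its home line; at x 0, y -23 mm of the gauge
- tooth_14 (a joint): height (m) of the top of tooth 14 from the left above its home line; at x 0, y -33 mm of the gauge
- tooth_15 (a joint): height (m) of the top of tooth 15 from the left above its home line; at x 0, y -43 mm of the gauge
- tooth_16 (a joint): height (m) of the top of tooth 16 from the left above its home line; at x 0, y -53 mm of the gauge
- casting: primed light-grey two-lobed casting 84x195x56 mm; origin under its middle, long axis y; a bystander
- marker: black marker pen 18x128x18 mm; origin under its middle, long axis y; a bystander
- detail_sander: black hand-held power sander 50x224x48 mm; origin under its middle, long axis y; a bystander
- hardener_tube: squeezed white tube 40x126x22 mm; origin under its middle, long axis y; a bystander

How it is judged:
On the way, in this order (a step that is already met when the one before it is completed fails the run):
1. the clamp lever is swung over to the front, open (value of joint clamp_lever above 0.9 rad), for 0.2 s.
2. every tooth is pressed home while the lever is open (value of joint each of tooth_01, tooth_02, tooth_03, tooth_04, tooth_05, tooth_06, tooth_07, tooth_08, tooth_09, tooth_10, tooth_11, tooth_12, tooth_13, tooth_14, tooth_15, tooth_16 below 0.003 m and value of joint clamp_lever above 0.8 rad), for 0.2 s.
3. the clamp lever is swung back (value of joint clamp_lever below 0.25 rad), for 0.2 s.
At the end, for the whole second after the job is handed in: all 16 teeth are within 3 mm of home and the clamp lever is within 0.25 rad of fully clamped (value of joint each of tooth_01, tooth_02, tooth_03, tooth_04, tooth_05, tooth_06, tooth_07, tooth_08, tooth_09, tooth_10, tooth_11, tooth_12, tooth_13, tooth_14, tooth_15, tooth_16 below 0.003 m and value of joint clamp_lever below 0.25 rad); the robot touches nothing.
It fails at once if a tooth is pulled up out of the gauge (value of joint any of tooth_01, tooth_02, tooth_03, tooth_04, tooth_05, tooth_06, tooth_07, tooth_08, tooth_09, tooth_10, tooth_11, tooth_12, tooth_13, tooth_14, tooth_15, tooth_16 above 0.05 m).
It fails at once if the gauge is pressed with more than 60 N (contact force between the fingers and profile_gauge above 60 N).
It fails at once if one of the things round about is moved by more than 20 mm or lifted (distance of any of casting, marker, detail_sander, hardener_tube from where it was at the start of the episode above 0.02 m).
It also fails if it takes over 72 s, if anything falls off the work surface, if the arm or the gripper's body presses on something with over 40 N, if the wrist force passes 120 N, or if a joint passes its speed limit or range.

## Working session

There is one attempt and no reset: what is moved stays moved. The work goes in short steps, Python scripts to look and compute and a shell command to move; the robot and the scene stay as the last step left them, time stands still between calls to the robot, and variables do not carry over. Pictures are saved under pics/ and viewed, at most 10 in all, crops included, and the job is handed in when it is done.

```bash
mkdir -p pics
python3 - <<'E'
from workcell import r
import cv2
for n in ("side","top"):
    cv2.imwrite(f"pics/{n}0.png",r.capture(n)[:,:,::-1])
    c=r.get_calibration(n);print(n,c["mtx"],c["origin"],c["rotation"])
o=r.get_obs();print(o["time"],o["eef_pos"],o["ee_rot"],o["finger_gap"],o["ft_force"])
E
```

```text
side [[590.97729892   0.         321.29607235]
 [  0.         590.97729892 227.1631112 ]
 [  0.           0.           1.        ]] [0.08660613 1.33699758 0.64146319] [-0.10807643  0.82094769 -0.55479857  0.08101193]
top [[590.07751798   0.         329.64279189]
 [  0.         590.07751798 241.96056195]
 [  0.           0.           1.        ]] [0.24715997 0.06877015 1.64921618] [-0.70000295  0.71121911 -0.04788701  0.04324443]
0.1 [ 0.2563245  -0.56964815  0.22185212] [ 9.77735407e-01  2.09840623e-01 -1.62784630e-04 -5.99859295e-04] 0.08737870667000765 [ 0.14863643  0.41232119 -0.56361525]
```

View pics/side0.png

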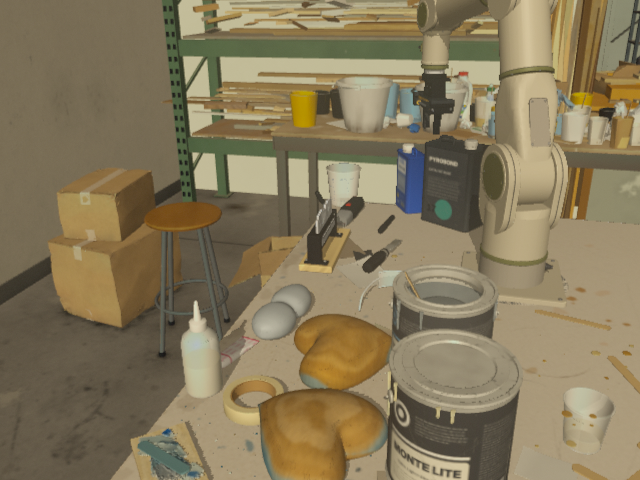

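View pics/top0.png

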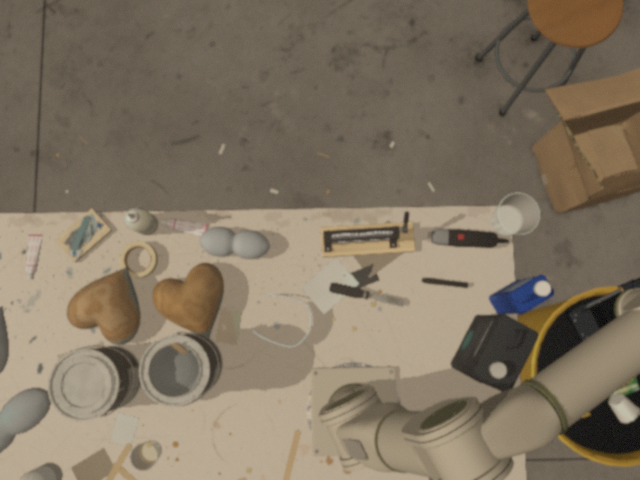

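The side view shows the gauge at about (325,245). In the top view its plywood stand spans about (320..415, 222..258), with the lever at (406,220), the sander at (465,238), the marker at (445,282), the casting at (235,242) and the tube at (185,227).

```bash
cat > h.py <<'E'
import numpy as np, cv2
from scipy.spatial.transform import Rotation as R
from workcell import r
def cam(n):
    c=r.get_calibration(n); K=np.array(c["mtx"])
    if n=="wrist":
        o=r.get_obs(); T=np.array(c["tool_from_camera"]); Rt=R.from_quat(o["ee_rot"]).as_matrix()
        return K,Rt@T[:3,3]+np.array(o["eef_pos"]),Rt@T[:3,:3]
    return K,np.array(c["origin"]),R.from_quat(c["rotation"]).as_matrix()
def ray(c,uv,z):
    K,o,Rm=c; d=Rm@np.linalg.solve(K,[uv[0],uv[1],1]); return o+d*(z-o[2])/d[2]
def proj(c,p):
    K,o,Rm=c; q=K@(Rm.T@(np.array(p)-o)); return q[:2]/q[2]
E
python3 - <<'E'
from h import *
im=cv2.imread("pics/top0.png"); c=cam("top")
x0,y0=305,200
crop=im[y0:275,x0:430]; hsv=cv2.cvtColor(crop,cv2.COLOR_BGR2HSV)
print(hsv[52,10:110:8].tolist()); print(hsv[65,10:110:20].tolist())
m=cv2.inRange(hsv,(10,75,120),(30,255,255))
cs=max(cv2.findContours(m,0,1)[0],key=cv2.contourArea)
rc=cv2.minAreaRect(cs); b=cv2.boxPoints(rc)+[x0,y0]
P=np.array([ray(c,p,0.018) for p in b]);print(b,P,P.mean(0))
for i in range(4): print(np.linalg.norm(P[i]-P[i-1]))
big=cv2.resize(crop,None,fx=6,fy=6,interpolation=cv2.INTER_CUBIC)
cv2.drawContours(big,[(cs*6)],-1,(0,0,255),1)
cv2.imwrite("pics/t1.png",big)
s=cv2.imread("pics/side0.png")[185:285,290:420]
cv2.imwrite("pics/s1.png",cv2.resize(s,None,fx=6,fy=6,interpolation=cv2.INTER_CUBIC))
E
```

```text
[[18, 55, 182], [19, 91, 177], [18, 92, 163], [18, 92, 185], [18, 94, 188], [19, 90, 190], [18, 93, 190], [19, 93, 186], [19, 92, 182], [18, 95, 167], [18, 91, 163], [18, 77, 155], [18, 63, 167]]
[[17, 53, 184], [20, 41, 182], [18, 54, 183], [16, 73, 137], [17, 52, 182]]
[[320.01173782 227.15295029]
 [412.92351532 220.00587845]
 [415.6235199  255.10587692]
 [322.71173859 262.25294876]] [[ 0.50079008  0.08256335  0.018     ]
 [ 0.51704876 -0.17813806  0.018     ]
 [ 0.41803563 -0.18224847  0.018     ]
 [ 0.40214288  0.07646673  0.018     ]] [ 0.45950434 -0.05033911  0.018     ]
0.09883541130648867
0.261207904634872
0.09909840583908784
0.2592028873597532
```

View pics/t1.png

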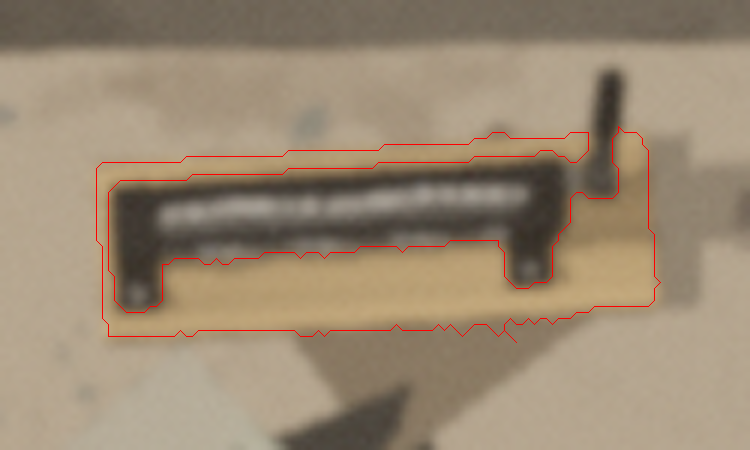

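The crop confirms the plywood outline. The lever handle leans back at crop (610,75), and the posts have front feet at (138,295) and (528,270). The rough gauge pose is (0.467, -0.050) with a yaw of 3.6°. I'll go above it and refine with the wrist camera.

```bash
python3 -m jog '[{"z":4,"claw":0},{"z":4},{"z":4},{"x":2,"y":2,"z":2,"wz":-1.5},{"x":2,"y":4,"wz":-1.5},{"x":2,"y":4,"wz":-1.5},{"x":2,"y":4,"wz":-1.5},{"x":2,"y":4,"wz":-1.5},{"x":1,"y":4,"wz":-1.5},{"x":1,"y":4,"wz":-1.5},{"x":1,"y":4,"wz":-1.5},{"x":1,"y":4,"wz":-1.5},{"x":1,"y":4,"wz":-1.5},{"x":1,"y":4,"wz":-1.5},{"x":1,"y":4,"wz":-1.5},{"x":1,"y":4,"wz":-1.5},{"x":1,"y":2,"wz":-1.1},{}, {}]' 10
python3 - <<'E'
from h import *
c=cam("wrist");im=r.capture("wrist")[:,:,::-1].copy();cv2.imwrite("pics/w1.png",im)
print(c,r.get_obs()["qpos"])
E
```

```text
(array([[414.9911093 ,   0.        , 319.64575908],
       [  0.        , 414.9911093 , 237.94120244],
       [  0.        ,   0.        ,   1.        ]]), array([ 0.32204846, -0.54026743,  0.38448709]), array([[ 0.41002341, -0.87905928, -0.24317811],
       [-0.91207423, -0.39552657, -0.10807095],
       [-0.00118263,  0.2661081 , -0.96394247]])) [ 1.1254171   0.33269282 -0.0647485   1.46073163  0.02159239  1.3498646
 -0.0885028 ]validation failed for argument at $[0]...
```

View pics/w1.png

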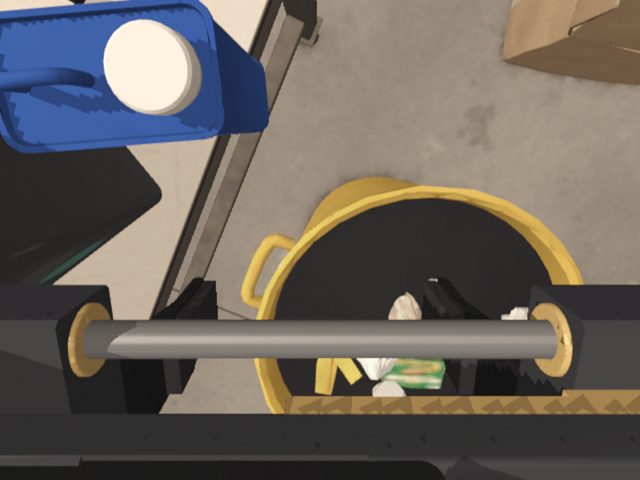

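The call was refused, so the picture shows the old start position, with the bucket and blue can. I'll give every field in each row.

```bash
python3 -m jog '[{"x":0,"y":0,"z":4,"wx":0,"wy":0,"wz":0,"claw":0},{"x":0,"y":0,"z":4,"wx":0,"wy":0,"wz":0,"claw":0},{"x":0,"y":0,"z":4,"wx":0,"wy":0,"wz":0,"claw":0},{"x":2,"y":2,"z":2,"wx":0,"wy":0,"wz":-1.5,"claw":0},{"x":2,"y":4,"z":0,"wx":0,"wy":0,"wz":-1.5,"claw":0},{"x":2,"y":4,"z":0,"wx":0,"wy":0,"wz":-1.5,"claw":0},{"x":2,"y":4,"z":0,"wx":0,"wy":0,"wz":-1.5,"claw":0},{"x":2,"y":4,"z":0,"wx":0,"wy":0,"wz":-1.5,"claw":0},{"x":1,"y":4,"z":0,"wx":0,"wy":0,"wz":-1.5,"claw":0},{"x":1,"y":4,"z":0,"wx":0,"wy":0,"wz":-1.5,"claw":0},{"x":1,"y":4,"z":0,"wx":0,"wy":0,"wz":-1.5,"claw":0},{"x":1,"y":4,"z":0,"wx":0,"wy":0,"wz":-1.5,"claw":0},{"x":1,"y":4,"z":0,"wx":0,"wy":0,"wz":-1.5,"claw":0},{"x":0,"y":4,"z":0,"wx":0,"wy":0,"wz":-1.5,"claw":0},{"x":0,"y":4,"z":0,"wx":0,"wy":0,"wz":-1.5,"claw":0},{"x":0,"y":4,"z":0,"wx":0,"wy":0,"wz":-1.5,"claw":0},{"x":0,"y":2,"z":0,"wx":0,"wy":0,"wz":-1.1,"claw":0},{"x":0,"y":0,"z":0,"wx":0,"wy":0,"wz":0,"claw":0}]' 10
python3 - <<'E'
from h import *
c=cam("wrist");im=r.capture("wrist")[:,:,::-1].copy();cv2.imwrite("pics/w2.png",im)
print(c,r.get_obs()["qpos"])
E
```

```text
time: 2.4
eef_pos: [0.4064, -0.0488, 0.3627]
ee_rot: [0.999, 0.033, 0.0, 0.0]
ft_force: [0.5, -1.3, 0.4]
finger_gap: 0.0002
grip_force: 0.0
(array([[414.9911093 ,   0.        , 319.64575908],
       [  0.        , 414.9911093 , 237.94120244],
       [  0.        ,   0.        ,   1.        ]]), array([ 0.47823524, -0.04414736,  0.52531104]), array([[ 6.55810754e-02, -9.61964758e-01, -2.65184702e-01],
       [-9.97846857e-01, -6.29887333e-02, -1.82775565e-02],
       [ 8.78716703e-04,  2.65812384e-01, -9.64024380e-01]])) [ 0.6347648  -0.17960092 -0.52420341  1.70056541 -0.08894976  1.5967361
 -1.39127916]
```

View pics/w2.png

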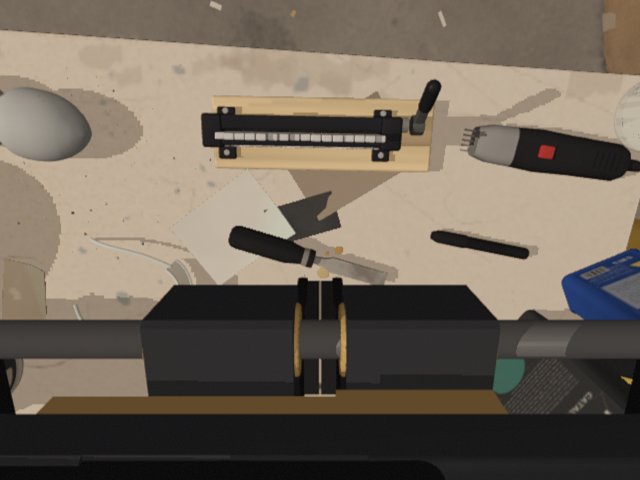

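The wrist view is clear. The stand is at about (216..433, 97..170), the teeth row at (215..385, 137), the posts' outer faces at columns 202 and 402, and the lever handle at (430,95).

Run:
```python
from h import *
c=cam("wrist");im=cv2.imread("pics/w2.png")
x0,y0=190,70;crop=im[y0:195,x0:460];hsv=cv2.cvtColor(crop,cv2.COLOR_BGR2HSV)
m=cv2.inRange(hsv,(10,75,90),(30,255,255))
m=cv2.morphologyEx(m,cv2.MORPH_OPEN,np.ones((3,3)))
n,l,st,_=cv2.connectedComponentsWithStats(m);print(st)
pts=np.vstack([np.argwhere(l==i)[:,::-1] for i in range(1,n) if st[i,4]>150]).astype(np.int32)
b=cv2.boxPoints(cv2.minAreaRect(pts))+[x0,y0]
P=np.array([ray(c,p,0.018) for p in b]);print(b.tolist(),P,P.mean(0),[np.linalg.norm(P[i]-P[i-1]) for i in range(4)])
# black top: cheeks/posts tops
k=cv2.inRange(hsv,(0,0,0),(180,255,60)); n,l,st,_=cv2.connectedComponentsWithStats(k);print(st[st[:,4]>100])
# teeth: bright low-sat
t=cv2.inRange(hsv,(0,0,110),(180,60,255)); t[:55]=0;t[80:]=0;t[:,:20]=0;t[:,200:]=0
n,l,st,ce=cv2.connectedComponentsWithStats(t);print(st[st[:,4]>20])
for u in ((202,130),(402,132),(310,137)): print(u,ray(c,u,0.094),ray(c,u,0.12))
th=np.radians(3.6);ex=np.array([np.cos(th),np.sin(th),0]);ey=np.array([-np.sin(th),np.cos(th),0]);G=np.array([0.467,-.0504,0])
for a in ((-.042,-.13,.018),(.042,-.13,.018),(.042,.13,.018),(-.042,.13,.018),(.013,-.098,.074),(.0525,-.098,.1318),(.02,-.08,.093),(.02,.124,.093)): print(a,proj(c,G+a[0]*ex+a[1]*ey+[0,0,a[2]]))
cv2.imwrite("pics/w2c.png",cv2.resize(crop,None,fx=2.9,fy=2.9,interpolation=cv2.INTER_CUBIC))
```

```text
[[    0     0   270   125 24467]
 [   22    23   208    25  3581]
 [   25    39   219    86  5672]
 [  195   106     4     3    12]
 [  171   111     3     3     9]
 [  181   112     3     3     9]]
[[211.90722846984863, 96.0203742980957], [432.6814880371094, 91.90654373168945], [434.5423583984375, 191.77249145507812], [213.76809692382812, 195.88632202148438]] [[ 0.50083145  0.08044487  0.018     ]
 [ 0.52166416 -0.17419517  0.018     ]
 [ 0.40640179 -0.19230698  0.018     ]
 [ 0.38396904  0.07874064  0.018     ]] [ 0.45321661 -0.05182916  0.018     ] [np.float64(0.11687484159777625), np.float64(0.255490810389903), np.float64(0.1166766988784901), np.float64(0.27197433981904867)]
[[    0     0   270   125 28229]
 [  226    10    25    43   504]
 [   12    37   201    54  4922]]
[[    0     0   270   125 32415]
 [   25    62    51     9   364]
 [   78    63    10     8    71]
 [   89    63    10     8    75]
 [  100    64    96     9   649]
 [   45    75    27     2    40]
 [   80    76    44     2    58]
 [  130    77    43     2    58]]
(202, 130) [0.46434736 0.07165616 0.094     ] [0.46518538 0.06458469 0.12      ]
(402, 132) [ 0.47525632 -0.12928673  0.094     ] [ 0.47543656 -0.12424188  0.12      ]
(310, 137) [ 0.46445175 -0.03710565  0.094     ] [ 0.46528347 -0.03761908  0.12      ]
(-0.042, -0.13, 0.018) [429.78309941 169.32864039]
(0.042, -0.13, 0.018) [434.98003325  96.27441951]
(0.042, 0.13, 0.018) [210.57820312  96.00100534]
(-0.042, 0.13, 0.018) [215.34667607 169.10919759]
(0.013, -0.098, 0.074) [416.72894154 122.07017467]
(0.0525, -0.098, 0.1318) [434.28341955  75.67309254]
(0.02, -0.08, 0.093) [403.46082282 114.71279369]
(0.02, 0.124, 0.093) [199.13506662 114.47391951]
```

View pics/w2c.png

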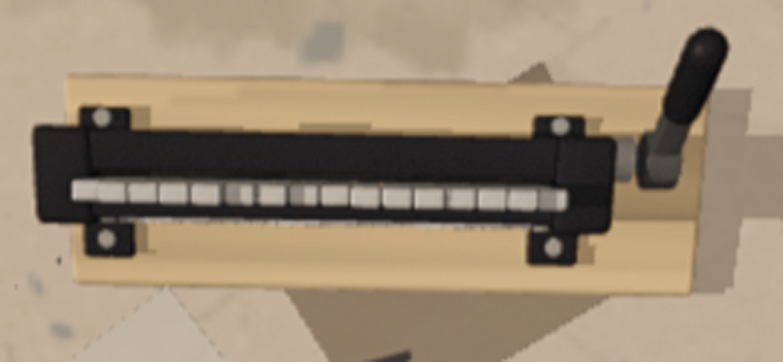

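```bash
cat >> h.py <<'E'
def frame(p):
    G=np.array([p[0],p[1],0]); M=R.from_euler("z",p[2]).as_matrix(); return lambda a: G+M@np.array(a)
E
python3 - <<'E'
from h import *
from scipy.optimize import least_squares
c=cam("wrist")
px={(66,75):(.042,.13,.018),(707,88):(.042,-.13,.018),(690,293):(-.042,-.13,.018),(75,283):(-.042,.13,.018),
 (35,127):(.02,.124,.094),(615,138):(.02,-.08,.094),(610,232):(-.01,-.08,.094),(40,220):(-.01,.124,.094)}
uv=np.array([[a/2.9+190,b/2.9+70] for a,b in px]);L=list(px.values())
f=lambda p:(np.array([proj(c,frame(p)(a)) for a in L])-uv).ravel()
s=least_squares(f,[.467,-.05,.05],loss="soft_l1");print(s.x,np.degrees(s.x[2]),s.fun.reshape(-1,2).round(1).tolist())
F=frame(s.x)
print("axle",F((.013,-.098,.074)),"tip",F((.0525,-.098,.132)),"t1",F((0,.097,0)),"t16",F((0,-.053,0)),[proj(c,F((0,y,.13))) for y in(.102,-.058)])
# side check
cs=cam("side"); print([proj(cs,F(a)).round(1).tolist() for a in ((-.042,.13,.018),(.042,.13,.018),(-.042,-.13,.018),(.013,.124,.094))])
E
```

```text
[ 0.46512039 -0.05077288  0.04550245] 2.6070981342175545 [[-1.3, -0.2], [1.7, -0.3], [1.2, 1.7], [-0.9, 1.2], [-2.6, 0.4], [2.0, 0.5], [1.6, -1.2], [-2.6, -0.8]]
axle [ 0.48256464 -0.14808012  0.074     ] tip [ 0.52202375 -0.14628339  0.132     ] t1 [0.46070818 0.04612672 0.        ] t16 [ 0.46753119 -0.10371802  0.        ] [array([213.70849716, 136.36844861]), array([386.4555566, 139.6366293])]
[[332.1, 266.2], [298.8, 263.3], [351.1, 227.2], [310.2, 234.8]]
```

View pics/s1.png

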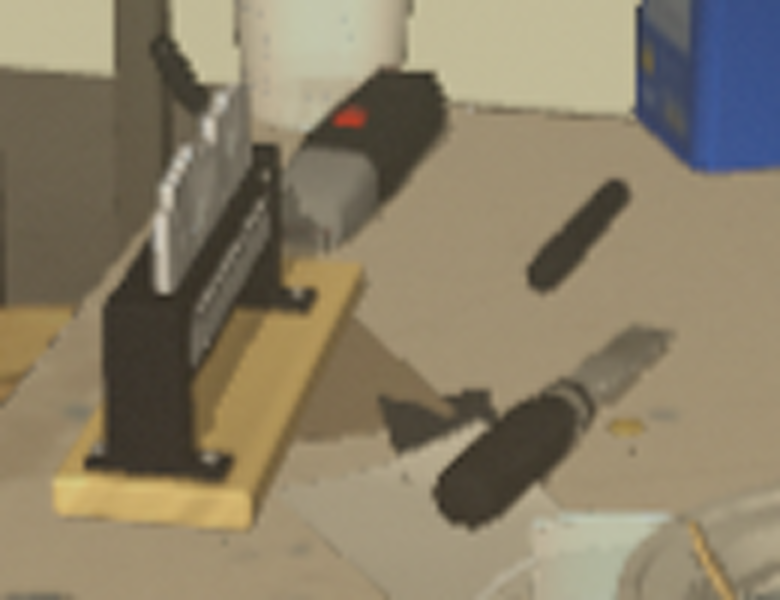

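The side crop agrees with the fitted pose to about 1.5 px: the stand corner is predicted at (332,266) and observed at (332,267). The lever is leaning back. I'll go behind it now.

```bash
python3 -m jog '[{"x":4,"y":-2.5,"z":0,"wx":0,"wy":0,"wz":-1.2,"claw":0},{"x":4,"y":-2.5,"z":0,"wx":0,"wy":0,"wz":0,"claw":0},{"x":4,"y":-2.5,"z":0,"wx":0,"wy":0,"wz":0,"claw":0},{"x":4,"y":-2.6,"z":0,"wx":0,"wy":0,"wz":0,"claw":0},{"x":0,"y":0,"z":-4,"wx":0,"wy":0,"wz":0,"claw":0},{"x":0,"y":0,"z":-4,"wx":0,"wy":0,"wz":0,"claw":0},{"x":0,"y":0,"z":-4,"wx":0,"wy":0,"wz":0,"claw":0},{"x":0,"y":0,"z":-4,"wx":0,"wy":0,"wz":0,"claw":0},{"x":0,"y":0,"z":-4,"wx":0,"wy":0,"wz":0,"claw":0},{"x":0,"y":0,"z":-3,"wx":0,"wy":0,"wz":0,"claw":0},{"x":0,"y":0,"z":-2,"wx":0,"wy":0,"wz":0,"claw":0},{"x":0,"y":0,"z":0,"wx":0,"wy":0,"wz":0,"claw":0},{"x":0,"y":0,"z":0,"wx":0,"wy":0,"wz":0,"claw":0}]'
```

```text
time: 4.08
eef_pos: [0.5672, -0.1514, 0.1137]
ee_rot: [1.0, 0.021, 0.001, 0.0]
ft_force: [-0.5, -0.2, 0.7]
finger_gap: 0.0004
grip_force: 0.0
```

```bash
python3 -m jog '[{"x":-1,"y":0,"z":0,"wx":0,"wy":0,"wz":0,"claw":0},{"x":-0.5,"y":0,"z":0,"wx":0,"wy":0,"wz":0,"claw":0},{"x":-0.5,"y":0,"z":0,"wx":0,"wy":0,"wz":0,"claw":0},{"x":-0.5,"y":0,"z":0,"wx":0,"wy":0,"wz":0,"claw":0},{"x":-0.5,"y":0,"z":0,"wx":0,"wy":0,"wz":0,"claw":0},{"x":-0.5,"y":0,"z":0,"wx":0,"wy":0,"wz":0,"claw":0},{"x":-0.5,"y":0,"z":0,"wx":0,"wy":0,"wz":0,"claw":0},{"x":-0.5,"y":0,"z":0,"wx":0,"wy":0,"wz":0,"claw":0},{"x":-0.5,"y":0,"z":0,"wx":0,"wy":0,"wz":0,"claw":0},{"x":-0.5,"y":0,"z":0,"wx":0,"wy":0,"wz":0,"claw":0}]'; python3 -m jog '[{"x":-0.5,"y":0,"z":0,"wx":0,"wy":0,"wz":0,"claw":0},{"x":-0.5,"y":0,"z":0,"wx":0,"wy":0,"wz":0,"claw":0},{"x":-0.5,"y":0,"z":0,"wx":0,"wy":0,"wz":0,"claw":0},{"x":-0.5,"y":0,"z":0,"wx":0,"wy":0,"wz":0,"claw":0}]'
```

```text
time: 5.32
eef_pos: [0.511, -0.151, 0.1125]
ee_rot: [1.0, 0.021, -0.0, 0.0]
ft_force: [2.5, 0.0, 1.1]
finger_gap: 0.0005
grip_force: 1.5
time: 5.82
eef_pos: [0.4914, -0.1512, 0.1128]
ee_rot: [1.0, 0.021, 0.0, 0.0]
ft_force: [3.8, -1.7, 0.7]
finger_gap: 0.0007
grip_force: 2.1
```

```bash
python3 -m jog '[{"x":-0.4,"y":0,"z":0,"wx":0,"wy":0,"wz":0,"claw":0},{"x":-0.4,"y":0,"z":0,"wx":0,"wy":0,"wz":0,"claw":0},{"x":-0.3,"y":0,"z":0,"wx":0,"wy":0,"wz":0,"claw":0}]';python3 -m jog '[{"x":-0.2,"y":0,"z":0,"wx":0,"wy":0,"wz":0,"claw":0},{"x":0,"y":0,"z":0,"wx":0,"wy":0,"wz":0,"claw":0}]'
```

```text
time: 6.2
eef_pos: [0.48, -0.1507, 0.1124]
ee_rot: [1.0, 0.021, -0.0, -0.0]
ft_force: [3.9, 0.3, -0.4]
finger_gap: 0.0009
grip_force: 1.7
time: 6.45
eef_pos: [0.4781, -0.1508, 0.1125]
ee_rot: [1.0, 0.021, -0.0, -0.0]
ft_force: [2.2, 1.7, 1.0]
finger_gap: -0.0001
grip_force: 1.2
```

```bash
python3 -m jog '[{"x":-0.2,"y":0,"z":0,"wx":0,"wy":0,"wz":0,"claw":0},{"x":-0.2,"y":0,"z":0,"wx":0,"wy":0,"wz":0,"claw":0},{"x":0,"y":0,"z":0,"wx":0,"wy":0,"wz":0,"claw":0}]';python3 -m jog '[{"x":1,"y":0,"z":0,"wx":0,"wy":0,"wz":0,"claw":0},{"x":0,"y":0,"z":5,"wx":0,"wy":0,"wz":0,"claw":0},{"x":-1.5,"y":0,"z":5,"wx":0,"wy":0,"wz":0,"claw":0},{"x":-4,"y":2,"z":5,"wx":0,"wy":0,"wz":0,"claw":0},{"x":-2.5,"y":3,"z":5,"wx":0,"wy":0,"wz":0,"claw":0},{"x":0,"y":3,"z":3,"wx":0,"wy":0,"wz":0,"claw":0},{"x":0,"y":0,"z":0,"wx":0,"wy":0,"wz":0,"claw":0},{"x":0,"y":0,"z":0,"wx":0,"wy":0,"wz":0,"claw":0}]'
python3 - <<'E'
from h import *
c=cam("wrist");im=r.capture("wrist")[:,:,::-1].copy();cv2.imwrite("pics/w3.png",im[40:280,150:470])
F=frame((.4651,-.0508,.0455))
for a in (-.6,-.5,-.3,0): print(a,proj(c,F((.013+.063*np.sin(a),-.098,.074+.063*np.cos(a))))-[150,40])
E
```

```text
time: 6.82
eef_pos: [0.4753, -0.1509, 0.1131]
ee_rot: [1.0, 0.021, 0.001, 0.0]
ft_force: [5.8, 2.3, 1.3]
finger_gap: 0.0004
grip_force: 2.9
time: 7.82
eef_pos: [0.4072, -0.0736, 0.3375]
ee_rot: [1.0, 0.021, -0.001, -0.0]
ft_force: [0.0, 0.3, -0.4]
finger_gap: 0.0008
grip_force: 0.0
-0.6 [256.55094991 124.10063801]
-0.5 [257.6216701  118.29362408]
-0.3 [259.48961308 105.11339782]
0 [261.37206428  82.67991743]
```

View pics/w3.png

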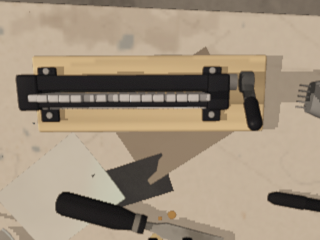

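The lever stands fully to the front: its tip is at crop (254,125), which matches joint 1.2. I'll press the first group, teeth 1-2, and feel for the stop.

```bash
python3 -m jog '[{"x":2.7,"y":4,"z":-3,"wx":0,"wy":0,"wz":0,"claw":0},{"x":2.7,"y":4,"z":-4,"wx":0,"wy":0,"wz":0,"claw":0},{"x":0,"y":3.5,"z":-4,"wx":0,"wy":0,"wz":0,"claw":0},{"x":0,"y":0,"z":-4,"wx":0,"wy":0,"wz":0,"claw":0},{"x":0,"y":0,"z":-3,"wx":0,"wy":0,"wz":0,"claw":0},{"x":0,"y":0,"z":-0.5,"wx":0,"wy":0,"wz":0,"claw":0},{"x":0,"y":0,"z":-0.5,"wx":0,"wy":0,"wz":0,"claw":0},{"x":0,"y":0,"z":-0.5,"wx":0,"wy":0,"wz":0,"claw":0},{"x":0,"y":0,"z":-0.5,"wx":0,"wy":0,"wz":0,"claw":0},{"x":0,"y":0,"z":-0.5,"wx":0,"wy":0,"wz":0,"claw":0},{"x":0,"y":0,"z":-0.5,"wx":0,"wy":0,"wz":0,"claw":0}]'; python3 -m jog '[{"x":0,"y":0,"z":-0.5,"wx":0,"wy":0,"wz":0,"claw":0},{"x":0,"y":0,"z":-0.5,"wx":0,"wy":0,"wz":0,"claw":0},{"x":0,"y":0,"z":-0.3,"wx":0,"wy":0,"wz":0,"claw":0},{"x":0,"y":0,"z":0,"wx":0,"wy":0,"wz":0,"claw":0}]'
```

```text
time: 9.25
eef_pos: [0.4618, 0.0422, 0.1286]
ee_rot: [1.0, 0.021, 0.0, 0.0]
ft_force: [0.4, -0.4, 2.0]
finger_gap: 0.0005
grip_force: 1.5
time: 9.75
eef_pos: [0.4612, 0.0422, 0.1152]
ee_rot: [1.0, 0.021, -0.0, -0.0]
ft_force: [-0.1, 1.2, 1.1]
finger_gap: 0.0004
grip_force: 0.8
```

```bash
python3 -m jog '[{"x":0,"y":0,"z":-0.4,"wx":0,"wy":0,"wz":0,"claw":0},{"x":0,"y":0,"z":-0.4,"wx":0,"wy":0,"wz":0,"claw":0},{"x":0,"y":0,"z":0,"wx":0,"wy":0,"wz":0,"claw":0}]'; for i in 1 2 ; do python3 -m jog '[{"x":0,"y":0,"z":-0.15,"wx":0,"wy":0,"wz":0,"claw":0},{"x":0,"y":0,"z":0,"wx":0,"wy":0,"wz":0,"claw":0}]'; done
```

```text
time: 10.12
eef_pos: [0.4613, 0.0424, 0.1072]
ee_rot: [1.0, 0.021, -0.0, -0.0]
ft_force: [0.8, 2.4, 0.3]
finger_gap: 0.0004
grip_force: 1.3
time: 10.38
eef_pos: [0.4614, 0.0424, 0.106]
ee_rot: [1.0, 0.021, -0.0, -0.0]
ft_force: [-0.1, 4.0, 1.9]
finger_gap: 0.0005
grip_force: 2.1
time: 10.62
eef_pos: [0.4617, 0.0423, 0.1052]
ee_rot: [1.0, 0.021, 0.0, 0.0]
ft_force: [-4.2, 4.0, 12.1]
finger_gap: 0.0006
grip_force: 7.7
```

The stop is felt at z≈0.1053 with 12 N. Next groups.

```bash
python3 -m jog '[{"x":0,"y":0,"z":2,"wx":0,"wy":0,"wz":0,"claw":0},{"x":0,"y":0,"z":2,"wx":0,"wy":0,"wz":0,"claw":0},{"x":0.1,"y":-2,"z":0,"wx":0,"wy":0,"wz":0,"claw":0},{"x":0,"y":0,"z":-0.7,"wx":0,"wy":0,"wz":0,"claw":0},{"x":0,"y":0,"z":-0.7,"wx":0,"wy":0,"wz":0,"claw":0},{"x":0,"y":0,"z":-0.7,"wx":0,"wy":0,"wz":0,"claw":0},{"x":0,"y":0,"z":-0.7,"wx":0,"wy":0,"wz":0,"claw":0},{"x":0,"y":0,"z":-0.7,"wx":0,"wy":0,"wz":0,"claw":0},{"x":0,"y":0,"z":-0.3,"wx":0,"wy":0,"wz":0,"claw":0},{"x":0,"y":0,"z":-0.2,"wx":0,"wy":0,"wz":0,"claw":0},{"x":0,"y":0,"z":0,"wx":0,"wy":0,"wz":0,"claw":0},{"x":0,"y":0,"z":0,"wx":0,"wy":0,"wz":0,"claw":0}]'
python3 -m jog '[{"x":0,"y":0,"z":2,"wx":0,"wy":0,"wz":0,"claw":0},{"x":0,"y":0,"z":2,"wx":0,"wy":0,"wz":0,"claw":0},{"x":0.1,"y":-2,"z":0,"wx":0,"wy":0,"wz":0,"claw":0},{"x":0,"y":0,"z":-0.7,"wx":0,"wy":0,"wz":0,"claw":0},{"x":0,"y":0,"z":-0.7,"wx":0,"wy":0,"wz":0,"claw":0},{"x":0,"y":0,"z":-0.7,"wx":0,"wy":0,"wz":0,"claw":0},{"x":0,"y":0,"z":-0.7,"wx":0,"wy":0,"wz":0,"claw":0},{"x":0,"y":0,"z":-0.7,"wx":0,"wy":0,"wz":0,"claw":0},{"x":0,"y":0,"z":-0.3,"wx":0,"wy":0,"wz":0,"claw":0},{"x":0,"y":0,"z":-0.2,"wx":0,"wy":0,"wz":0,"claw":0},{"x":0,"y":0,"z":0,"wx":0,"wy":0,"wz":0,"claw":0},{"x":0,"y":0,"z":0,"wx":0,"wy":0,"wz":0,"claw":0}]'
```

```text
time: 12.12
eef_pos: [0.4627, 0.0228, 0.1052]
ee_rot: [1.0, 0.021, 0.0, -0.0]
ft_force: [-4.1, 1.9, 12.6]
finger_gap: 0.0006
grip_force: 7.7
time: 13.62
eef_pos: [0.4639, 0.0027, 0.1052]
ee_rot: [1.0, 0.021, 0.0, -0.0]
ft_force: [-2.9, 3.1, 11.2]
finger_gap: 0.0008
grip_force: 6.9
```

```bash
python3 -m jog '[{"x":0,"y":0,"z":2,"wx":0,"wy":0,"wz":0,"claw":0},{"x":0,"y":0,"z":2,"wx":0,"wy":0,"wz":0,"claw":0},{"x":0,"y":-2,"z":0,"wx":0,"wy":0,"wz":0,"claw":0},{"x":0,"y":0,"z":-0.7,"wx":0,"wy":0,"wz":0,"claw":0},{"x":0,"y":0,"z":-0.7,"wx":0,"wy":0,"wz":0,"claw":0},{"x":0,"y":0,"z":-0.7,"wx":0,"wy":0,"wz":0,"claw":0},{"x":0,"y":0,"z":-0.7,"wx":0,"wy":0,"wz":0,"claw":0},{"x":0,"y":0,"z":-0.7,"wx":0,"wy":0,"wz":0,"claw":0},{"x":0,"y":0,"z":-0.3,"wx":0,"wy":0,"wz":0,"claw":0},{"x":0,"y":0,"z":-0.2,"wx":0,"wy":0,"wz":0,"claw":0},{"x":0,"y":0,"z":0,"wx":0,"wy":0,"wz":0,"claw":0},{"x":0,"y":0,"z":0,"wx":0,"wy":0,"wz":0,"claw":0}]'
python3 -m jog '[{"x":0,"y":0,"z":2,"wx":0,"wy":0,"wz":0,"claw":0},{"x":0,"y":0,"z":2,"wx":0,"wy":0,"wz":0,"claw":0},{"x":0.1,"y":-2,"z":0,"wx":0,"wy":0,"wz":0,"claw":0},{"x":0,"y":0,"z":-0.7,"wx":0,"wy":0,"wz":0,"claw":0},{"x":0,"y":0,"z":-0.7,"wx":0,"wy":0,"wz":0,"claw":0},{"x":0,"y":0,"z":-0.7,"wx":0,"wy":0,"wz":0,"claw":0},{"x":0,"y":0,"z":-0.7,"wx":0,"wy":0,"wz":0,"claw":0},{"x":0,"y":0,"z":-0.7,"wx":0,"wy":0,"wz":0,"claw":0},{"x":0,"y":0,"z":-0.3,"wx":0,"wy":0,"wz":0,"claw":0},{"x":0,"y":0,"z":-0.2,"wx":0,"wy":0,"wz":0,"claw":0},{"x":0,"y":0,"z":0,"wx":0,"wy":0,"wz":0,"claw":0},{"x":0,"y":0,"z":0,"wx":0,"wy":0,"wz":0,"claw":0}]'
python3 -m jog '[{"x":0,"y":0,"z":2,"wx":0,"wy":0,"wz":0,"claw":0},{"x":0,"y":0,"z":2,"wx":0,"wy":0,"wz":0,"claw":0},{"x":0.1,"y":-2,"z":0,"wx":0,"wy":0,"wz":0,"claw":0},{"x":0,"y":0,"z":-0.7,"wx":0,"wy":0,"wz":0,"claw":0},{"x":0,"y":0,"z":-0.7,"wx":0,"wy":0,"wz":0,"claw":0},{"x":0,"y":0,"z":-0.7,"wx":0,"wy":0,"wz":0,"claw":0},{"x":0,"y":0,"z":-0.7,"wx":0,"wy":0,"wz":0,"claw":0},{"x":0,"y":0,"z":-0.7,"wx":0,"wy":0,"wz":0,"claw":0},{"x":0,"y":0,"z":-0.3,"wx":0,"wy":0,"wz":0,"claw":0},{"x":0,"y":0,"z":-0.2,"wx":0,"wy":0,"wz":0,"claw":0},{"x":0,"y":0,"z":0,"wx":0,"wy":0,"wz":0,"claw":0},{"x":0,"y":0,"z":0,"wx":0,"wy":0,"wz":0,"claw":0}]'
python3 -m jog '[{"x":0,"y":0,"z":2,"wx":0,"wy":0,"wz":0,"claw":0},{"x":0,"y":0,"z":2,"wx":0,"wy":0,"wz":0,"claw":0},{"x":0,"y":-2,"z":0,"wx":0,"wy":0,"wz":0,"claw":0},{"x":0,"y":0,"z":-0.7,"wx":0,"wy":0,"wz":0,"claw":0},{"x":0,"y":0,"z":-0.7,"wx":0,"wy":0,"wz":0,"claw":0},{"x":0,"y":0,"z":-0.7,"wx":0,"wy":0,"wz":0,"claw":0},{"x":0,"y":0,"z":-0.7,"wx":0,"wy":0,"wz":0,"claw":0},{"x":0,"y":0,"z":-0.7,"wx":0,"wy":0,"wz":0,"claw":0},{"x":0,"y":0,"z":-0.3,"wx":0,"wy":0,"wz":0,"claw":0},{"x":0,"y":0,"z":-0.2,"wx":0,"wy":0,"wz":0,"claw":0},{"x":0,"y":0,"z":0,"wx":0,"wy":0,"wz":0,"claw":0},{"x":0,"y":0,"z":0,"wx":0,"wy":0,"wz":0,"claw":0}]'
python3 -m jog '[{"x":0,"y":0,"z":2,"wx":0,"wy":0,"wz":0,"claw":0},{"x":0,"y":0,"z":2,"wx":0,"wy":0,"wz":0,"claw":0},{"x":0.1,"y":-2,"z":0,"wx":0,"wy":0,"wz":0,"claw":0},{"x":0,"y":0,"z":-0.7,"wx":0,"wy":0,"wz":0,"claw":0},{"x":0,"y":0,"z":-0.7,"wx":0,"wy":0,"wz":0,"claw":0},{"x":0,"y":0,"z":-0.7,"wx":0,"wy":0,"wz":0,"claw":0},{"x":0,"y":0,"z":-0.7,"wx":0,"wy":0,"wz":0,"claw":0},{"x":0,"y":0,"z":-0.7,"wx":0,"wy":0,"wz":0,"claw":0},{"x":0,"y":0,"z":-0.3,"wx":0,"wy":0,"wz":0,"claw":0},{"x":0,"y":0,"z":-0.2,"wx":0,"wy":0,"wz":0,"claw":0},{"x":0,"y":0,"z":0,"wx":0,"wy":0,"wz":0,"claw":0},{"x":0,"y":0,"z":0,"wx":0,"wy":0,"wz":0,"claw":0}]'
```

```text
time: 15.12
eef_pos: [0.464, -0.0176, 0.1053]
ee_rot: [1.0, 0.021, 0.0, 0.0]
ft_force: [-2.6, 1.3, 10.0]
finger_gap: 0.0002
grip_force: 5.8
time: 16.62
eef_pos: [0.4648, -0.0372, 0.1052]
ee_rot: [1.0, 0.021, 0.0, -0.0]
ft_force: [-4.6, 3.9, 12.5]
finger_gap: 0.0004
grip_force: 8.0
time: 18.12
eef_pos: [0.4658, -0.0572, 0.1052]
ee_rot: [1.0, 0.021, 0.0, -0.0]
ft_force: [-4.4, 4.1, 12.8]
finger_gap: 0.0007
grip_force: 8.0
time: 19.62
eef_pos: [0.4658, -0.0772, 0.1052]
ee_rot: [1.0, 0.021, 0.0, -0.0]
ft_force: [-3.6, 3.8, 13.0]
finger_gap: 0.0004
grip_force: 7.8
time: 21.12
eef_pos: [0.4671, -0.0978, 0.1053]
ee_rot: [1.0, 0.021, 0.001, 0.0]
ft_force: [-2.6, 1.0, 8.7]
finger_gap: 0.0006
grip_force: 4.7
```

```bash
python3 -m jog '[{"x":0,"y":0,"z":4,"wx":0,"wy":0,"wz":0,"claw":0},{"x":0,"y":1,"z":4,"wx":0,"wy":0,"wz":0,"claw":0},{"x":-3,"y":2,"z":4,"wx":0,"wy":0,"wz":0,"claw":0},{"x":-3,"y":2,"z":3,"wx":0,"wy":0,"wz":0,"claw":0},{"x":-2,"y":0,"z":0,"wx":0,"wy":0,"wz":0,"claw":0},{"x":0,"y":0,"z":0,"wx":0,"wy":0,"wz":0,"claw":0}]'
python3 - <<'E'
from h import *
a=r.capture("wrist")[:,:,::-1]; s=r.capture("side")[:,:,::-1]
a=cv2.resize(a[40:200,120:520],(800,320),interpolation=cv2.INTER_CUBIC)
s=cv2.resize(s[185:270,295:380],None,fx=3.2,fy=3.2,interpolation=cv2.INTER_CUBIC)
o=np.zeros((320+s.shape[0],800,3),np.uint8);o[:320]=a;o[320:,:s.shape[1]]=s
cv2.imwrite("pics/w4.png",o)
E
```

```text
time: 21.88
eef_pos: [0.386, -0.0481, 0.2548]
ee_rot: [1.0, 0.021, 0.0, 0.001]
ft_force: [0.0, 0.2, 0.5]
finger_gap: 0.0008
grip_force: 0.0
```

View pics/w4.png

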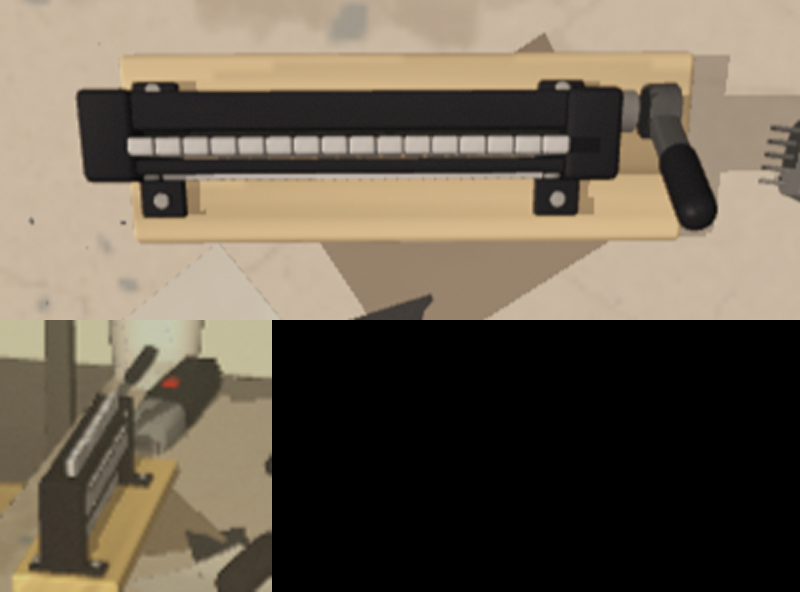

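All 16 teeth stand in one level line, at wrist crop columns 128–570 with uniform tops, and the side view agrees. The lever is still to the front. I'll come in on its front side.

```bash
python3 -m jog '[{"x":0.6,"y":-3.5,"z":0,"wx":0,"wy":0,"wz":0,"claw":0},{"x":0.6,"y":-3.5,"z":0,"wx":0,"wy":0,"wz":0,"claw":0},{"x":0.3,"y":-3.3,"z":0,"wx":0,"wy":0,"wz":0,"claw":0},{"x":0,"y":0,"z":-4,"wx":0,"wy":0,"wz":0,"claw":0},{"x":0,"y":0,"z":-4,"wx":0,"wy":0,"wz":0,"claw":0},{"x":0,"y":0,"z":-4,"wx":0,"wy":0,"wz":0,"claw":0},{"x":0,"y":0,"z":-2.2,"wx":0,"wy":0,"wz":0,"claw":0},{"x":0,"y":0,"z":0,"wx":0,"wy":0,"wz":0,"claw":0}]'
python3 -m jog '[{"x":0.6,"y":0,"z":0,"wx":0,"wy":0,"wz":0,"claw":0},{"x":0.5,"y":0,"z":0,"wx":0,"wy":0,"wz":0,"claw":0},{"x":0.5,"y":0,"z":0,"wx":0,"wy":0,"wz":0,"claw":0},{"x":0.5,"y":0,"z":0,"wx":0,"wy":0,"wz":0,"claw":0},{"x":0.5,"y":0,"z":0,"wx":0,"wy":0,"wz":0,"claw":0},{"x":0.5,"y":0,"z":0,"wx":0,"wy":0,"wz":0,"claw":0},{"x":0.5,"y":0,"z":0,"wx":0,"wy":0,"wz":0,"claw":0},{"x":0.5,"y":0,"z":0,"wx":0,"wy":0,"wz":0,"claw":0},{"x":0.5,"y":0,"z":0,"wx":0,"wy":0,"wz":0,"claw":0},{"x":0.5,"y":0,"z":0,"wx":0,"wy":0,"wz":0,"claw":0},{"x":0.5,"y":0,"z":0,"wx":0,"wy":0,"wz":0,"claw":0},{"x":0.5,"y":0,"z":0,"wx":0,"wy":0,"wz":0,"claw":0},{"x":0.5,"y":0,"z":0,"wx":0,"wy":0,"wz":0,"claw":0},{"x":0.5,"y":0,"z":0,"wx":0,"wy":0,"wz":0,"claw":0}]'
```

```text
time: 22.98
eef_pos: [0.4008, -0.1502, 0.1106]
ee_rot: [1.0, 0.021, -0.002, -0.002]
ft_force: [-0.3, -0.3, 0.5]
finger_gap: 0.0007
grip_force: 0.0
time: 24.72
eef_pos: [0.4726, -0.1509, 0.1125]
ee_rot: [1.0, 0.021, -0.0, -0.0]
ft_force: [-4.7, 2.0, 2.8]
finger_gap: 0.0007
grip_force: 2.4
```

```bash
python3 -m jog '[{"x":0.5,"y":0,"z":0,"wx":0,"wy":0,"wz":0,"claw":0},{"x":0.4,"y":0,"z":0,"wx":0,"wy":0,"wz":0,"claw":0},{"x":0.3,"y":0,"z":0,"wx":0,"wy":0,"wz":0,"claw":0},{"x":0.3,"y":0,"z":0,"wx":0,"wy":0,"wz":0,"claw":0},{"x":0,"y":0,"z":0,"wx":0,"wy":0,"wz":0,"claw":0}]'
for i in 1 2; do python3 -m jog '[{"x":0.2,"y":0,"z":0,"wx":0,"wy":0,"wz":0,"claw":0},{"x":0,"y":0,"z":0,"wx":0,"wy":0,"wz":0,"claw":0}]'; done
```

```text
time: 25.35
eef_pos: [0.4879, -0.1511, 0.1126]
ee_rot: [1.0, 0.021, 0.0, 0.0]
ft_force: [-2.1, 0.9, -0.4]
finger_gap: 0.0005
grip_force: 1.2
time: 25.6
eef_pos: [0.4897, -0.151, 0.1126]
ee_rot: [1.0, 0.021, 0.0, 0.0]
ft_force: [-2.8, 0.5, 0.5]
finger_gap: 0.0007
grip_force: 1.4
time: 25.85
eef_pos: [0.4917, -0.151, 0.1126]
ee_rot: [1.0, 0.021, 0.0, 0.0]
ft_force: [-2.6, 0.2, 0.1]
finger_gap: 0.0007
grip_force: 1.3
```

Not at the stop yet, so I'll go on in small steps.

```bash
for i in 1 2; do python3 -m jog '[{"x":0.2,"y":0,"z":0,"wx":0,"wy":0,"wz":0,"claw":0},{"x":0,"y":0,"z":0,"wx":0,"wy":0,"wz":0,"claw":0}]'; done
```

```text
time: 26.1
eef_pos: [0.4932, -0.1509, 0.1124]
ee_rot: [1.0, 0.021, -0.0, 0.0]
ft_force: [-4.9, 0.3, 2.0]
finger_gap: 0.0005
grip_force: 2.6
time: 26.35
eef_pos: [0.4938, -0.151, 0.112]
ee_rot: [1.0, 0.021, -0.002, -0.0]
ft_force: [-11.7, 1.4, 4.7]
finger_gap: 0.0008
grip_force: 6.1
```

The force rose to 12 N, so the lever is at its stop. I'll back off and check.

```bash
python3 -m jog '[{"x":-1,"y":0,"z":0,"wx":0,"wy":0,"wz":0,"claw":0},{"x":-2,"y":0,"z":2,"wx":0,"wy":0,"wz":0,"claw":0},{"x":-3,"y":2,"z":5,"wx":0,"wy":0,"wz":0,"claw":0},{"x":-3,"y":3,"z":5,"wx":0,"wy":0,"wz":0,"claw":0},{"x":-1,"y":4,"z":4,"wx":0,"wy":0,"wz":0,"claw":0},{"x":0,"y":0,"z":0,"wx":0,"wy":0,"wz":0,"claw":0},{"x":0,"y":0,"z":0,"wx":0,"wy":0,"wz":0,"claw":0}]'
python3 - <<'E'
from h import *
c=cam("wrist");F=frame((.4651,-.0508,.0455))
for a in (.6,.4,.3): print(a,(proj(c,F((.013+.063*np.sin(a),-.098,.074+.063*np.cos(a))))-[120,40])*2)
a=r.capture("wrist")[:,:,::-1]; s=r.capture("side")[:,:,::-1]
a=cv2.resize(a[40:200,120:520],(800,320),interpolation=cv2.INTER_CUBIC)
s=cv2.resize(s[185:270,295:380],None,fx=3.2,fy=3.2,interpolation=cv2.INTER_CUBIC)
o=np.zeros((320+s.shape[0],800,3),np.uint8);o[:320]=a;o[320:,:s.shape[1]]=s
cv2.imwrite("pics/w5.png",o)
E
```

```text
time: 27.22
eef_pos: [0.3971, -0.0628, 0.2701]
ee_rot: [1.0, 0.021, 0.001, 0.001]
ft_force: [0.0, -0.0, -0.6]
finger_gap: 0.0004
grip_force: 0.0
0.6 [657.44189273  29.74846663]
0.4 [660.24111738  62.13507789]
0.3 [660.7931401   80.09090721]
```

View pics/w5.png

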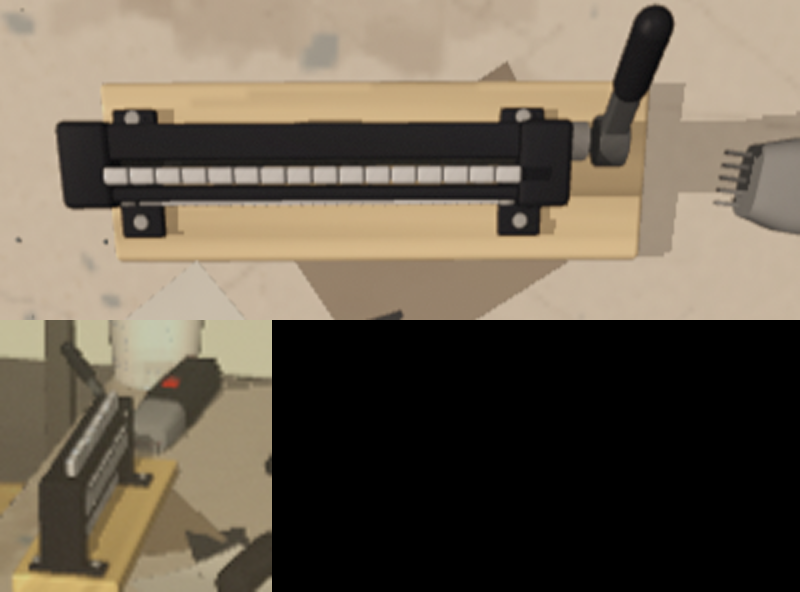

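The lever leans fully back, with its tip at (655,25) where 0 rad predicts (657,30). The teeth are still level and the robot is clear.

```bash
python3 -c "
from workcell import r
print(r.job_done())"
```

```text
the job is handed in; nothing more can be done
None
```

I swung the lever open, pressed all 16 teeth home in a level line, clamped the lever fully back, and handed the job in at about 27 s; the hand-in gave no verdict.

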